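Weigh the fish tub on the hand scale and set it on the board

TASK

Weigh the lidded tub: take the spring hand scale from its stand, hook it under the tub's handle, lift the tub so that it hangs 1 to 4 cm clear of the table and hold it still there for a second and a half so that the scale can be read. Then, hanging on the scale, level and low (never more than 8 cm up), bring it to the wooden board, set it down gently, flat in the middle of the board, unhook the scale and hang it back in its stand the way it was. Move the tub only by the scale, never with the gripper itself, and leave the other things where they are.

Things in the scene. Friction and masses are not known exactly. Their poses are not given: they have to be found in the camera images.
- scale_grip (a point): Spring hand scale (0.27 kg) hanging upright in its stand; this point: centre of its black T-handle, a bar 16 mm (x) x 120 (y) x 26 (z), gripped from above across the 16 mm at its middle. z up. Below the handle is a tube, diameter 30, down to 91 mm under this point, then the steel hook on a spring, which opens towards +x.
- hook_seat (a point): Centre of a 10 mm bar seated in the hook's V (20 mm wide along y); straight below scale_grip by 137 mm + stretch. From here: hook's underside 17 mm down; tip at +x, top 6 mm up, 20 mm out; back plate at x -14 to -19; upper plate from 37 mm up. With the seat 20 mm (14 to 30) below the bar's centre the bar passes in and out over the tip along x; raising the hook seats it.
- hook (a joint): Stretch of the scale's spring in m: 0 unstretched, stop at 0.085; about 160 N/m (6 mm for each 100 g), damped. The hook alone stretches it by 3 mm.
- tub: Blue enamel tub with a fixed white lid, 148 mm (x) x 108 mm (y), 50 mm high to the top of the lid, loose on the table; weight unknown, 0.34 to 0.86 kg, centre of mass near its middle. Origin: centre of its underside; z up.
- tub_bar (a point): Middle of the tub's stiff arched steel handle, 100 mm above the tub's underside: a 10 mm round bar along the tub's y, straight and level for 56 mm, 45 mm free below it above the lid. Axes as the tub's.
- board: Wooden cutting board, fixed, 230 mm (x) x 200 mm (y) x 15 mm thick. Origin: centre of its underside.
- stand_fork (a point): Fixed stand: where the scale's handle centre belongs, 193 mm above the table; axes as the hung scale's. Two arms 12 mm wide, 40 mm to either side in y, tops 13 mm below, from x = -21 to posts at x = 82 mm; lips 10 mm high leave the handle a 30 mm notch along x. The fork is open to -x: lift 15 mm or more, draw the scale out to -x, return the same way. Foot plate 12 mm thick, x -75 to 95 mm.
- bowl: Bystander: white bowl, 120 mm wide, 55 mm high; origin under its centre.
- jar: Bystander: amber jar, 95 mm high; origin under its centre.
- bottle: Bystander: green bottle, 170 mm high; origin under its centre.
- can: Bystander: metal can, 80 mm high; origin under its centre.
- spatula: Bystander: spatula 200 mm long, lying on the table.
- spoon: Bystander: spoon 180 mm long, lying on the table.
- cup: Bystander: blue cup, 70 mm high; origin under its centre.
Not all that is in view belongs to the job. What is shaped like the part that bears stand_fork but orange is not meant.

How it is judged:
On the way:
1. the tub hangs still from the scale, clear of table and board by 1 to 4 cm, for a second (height (world z) of tub between 0.008 and 0.043 m and value of joint hook above 0.015 m and contact force between tub and board below 0.1 N and contact force between the fingers and tub below 0.2 N and distance between hook_seat and tub_bar below 0.03 m and horizontal distance between tub and board above 0.12 m and linear speed of tub below 0.03 m/s), for 1 s.
At the end, for the whole second after the job is handed in: The tub stands flat on the board at rest, its centre within 45 mm of the board's; the scale hangs upright and unloaded in the stand's fork, its handle within 20 mm of its place and within about 14 degrees of its first direction (horizontal distance between tub and board below 0.045 m and height (world z) of tub between 0.011 and 0.019 m and angle between tub's own z axis and vertical below 0.06 rad and linear speed of tub below 0.02 m/s and distance between scale_grip and stand_fork below 0.02 m and angle between scale_grip's own z axis and vertical below 0.12 rad and angle between the x axis of scale_grip and the x axis of stand_fork, either way round below 0.25 rad and value of joint hook below 0.012 m); the robot touches nothing.
It fails at once if the gripper pushes or holds the tub itself (more than 2 N) (contact force between the fingers and tub above 2 N).
It fails at once if the tub is more than 8.5 cm above the table (height (world z) of tub above 0.085 m).
It fails at once if the tub tips by more than 25 degrees (angle between tub's own z axis and vertical above 0.44 rad).
It fails at once if the tub is banged down on the board (more than 45 N) (contact force between tub and board above 45 N).
It fails at once if a bystander is moved by more than 3 cm (distance of any of bowl, jar, bottle, can, spatula, spoon, cup from where it was at the start of the episode above 0.03 m).
It also fails if it takes over 72 s, if anything falls off the work surface, if the arm or the gripper's body presses on something with over 40 N, if the wrist force passes 120 N, or if a joint passes its speed limit or range.

ROBOT

A 6-joint arm with a two-finger parallel gripper is mounted at the origin on the work surface. World frame = base frame: x ahead of the robot, y to its left, z up, the work surface at z = 0. Lengths are in m, angles in rad, forces in N, time in s.
With the tool pointing down it reaches from about 0.35 to 0.975 m from the base axis. Payload 4.9 kg.
Tool frame: the origin (TCP) lies between the finger pads; the fingertips stand 14 mm ahead of it and the grasp point (between the pads) lies 5 mm behind it (manip.finger_overhang is the distance from the TCP to the fingertips, in m); z points along the fingers, y is the line along which they close (so a half turn about z gives the same grasp; the last joint's range is limited). The gripper opens to 85 mm and grips with 20 to 120 N. Pads are 22 mm wide; open, the fingers measure 114 mm over their backs; the gripper's body (76 mm by 85 mm) begins 54 mm behind the grasp point. The pads swing forward as they close: fully open they stand 13 mm farther back than shut.
Start: joints at [-1.416, 0.053, 1.613, -0, 1.476, -0.119], TCP at [0.169, -0.602, 0.245] pointing down, gripper open.
Joint ranges: [-3.01, 3.01], [-1.01, 2.22], [0.06, 2.58], [-1.02, 4.17], [0.09, 2.62], [-3.14, 3.14]. Speed limits (rad/s): [2.57, 2.57, 3.14, 3.14, 3.14, 3.14].

INTERFACE

Orientations are given as a unit quaternion [w, x, y, z].
In Python, from plant import manip, grab_frame gives the robot as it stands.
- The arm moves only by the tool servo_tool, never from a script. Its argument "deltas" is a list that holds one entry, the list of rows, each a list of 5 numbers: the opening in per cent of the stroke, from 0 (shut) to 100 (fully open), then the shift along the world's x, y, z in m, then the turn about the world's z in degrees. A call has exactly 8 rows; each row shifts and turns the commanded pose from where the row before left it; what a row does not reach is not made up. A row lasts 1/10 s, in which the tool goes at most 50 mm and 8.59 degrees, less where a joint would pass 70% of its speed; a pose out of reach is approached as far as the arm can. A call is refused whole if a number of a shift passes 0.05 or a number of a turn 8.59, either way. A call with a gripper value outside its range is refused whole. The fingers move at their own pace and stop on an object; the grip force is fixed at half the most. Time passes only in rows, so rows that do not move let the fingers close, or fill a call up. It gives the time, the measured TCP pose, the force, the opening and the grip force at its end, in the units of the state.
- manip.state(): the state, without advancing time (a new reading comes with each control period).
- grab_frame(name): name is "scene" or "top"; returns a dict with "pixels" (480x640x3 uint8, red, green, blue), "z_map" (480x640 float32, m along the optical axis (not along the pixel's ray), 0 where there is no reading), "fx", "fy", "cx", "cy" (pixels), "rvec" (rotation vector, rad) and "tvec" (3), from world to camera coordinates, as OpenCV has them. Camera axes: x right, y down, z forward; pixel columns grow to the right and rows downward; lengths in m; the calibration is good to about 2 mm. A picture is of the moment at which its call begins.
- manip.job_done(): hands the job in; it is judged then, once.
The state is a dict: "time": time; "joint_pos": joint angles; "joint_vel": joint speeds; "joint_efforts": joint torques, N m; "tool_pos": TCP position; "tool_rot": TCP orientation; "contact_force": force on the tool from outside, world axes, zero at the start; "ft_torque": the same for the moment, N m; "gripper_width": opening from 0.0 (shut) to 1.0 (fully open); "grasp_force": force on a finger pad.
Only numpy, scipy, OpenCV 4.12 (cv2) and the standard library are available. Lean on these libraries where they do the work, as an engineer would, in place of code of your own. Each camera call takes 0.05 s, during which the arm holds its last target. There are 200 camera calls.

## Working session

There is one attempt and no reset: what is moved stays moved. The work goes in short steps, Python scripts to look and compute and a tool call to move; the robot and the scene stay as the last step left them, time stands still between calls to the robot, and variables do not carry over. Pictures are saved under pics/ and viewed, at most 10 in all, crops included, and the job is handed in when it is done.

Besides the shell and the picture viewer there is one more tool, called after "Request:" as a command line: name --argument value ..., lists and objects as JSON in quotes. servo_tool: Moves the arm, as the interface text tells. Its arguments: {"type":"object","properties":{"deltas":{"type":"array"}},"required":["deltas"]}

```bash
mkdir -p pics
cat > h.py <<'E'
import numpy as np, cv2
from plant import manip, grab_frame
def snap(n):
    f=grab_frame(n); R=cv2.Rodrigues(np.array(f["rvec"],float))[0]; t=np.array(f["tvec"],float).ravel()
    v,u=np.mgrid[0:480,0:640]; z=f["z_map"]
    P=np.stack([(u-f["cx"])/f["fx"]*z,(v-f["cy"])/f["fy"]*z,z],-1)
    W=(P-t)@R; W[z==0]=np.nan
    return f["pixels"],W,f,R,t
def save(p,n,crop=None,k=1):
    if crop: a,b,c,d=crop; p=p[b:d,a:c]
    cv2.imwrite("pics/"+n,cv2.resize(p[:,:,::-1],None,fx=k,fy=k,interpolation=cv2.INTER_CUBIC))
E
python3 - <<'E'
from h import *
for n in("scene","top"):
    p,W,f,R,t=snap(n); save(p,n+"0.png"); np.savez(n+"0.npz",p=p,W=W); print(n,-R.T@t,R[2],f["fx"])
print(manip.state())
E
```

```text
scene [ 0.96117085 -0.32527162  0.93173975] [-0.46722626  0.36275308 -0.80629388] 471.92680363901815
top [0.38133899 0.01945585 1.51350053] [ 0.09333161  0.01983905 -0.9954374 ] 509.1766057742741
{'time': 0.1, 'joint_pos': array([-1.41594089e+00,  5.33132042e-02,  1.61418051e+00, -3.81263799e-06,
        1.47598205e+00, -1.19028607e-01]), 'joint_vel': array([ 9.82915298e-04, -9.96541737e-04, -2.92319175e-03, -3.43557989e-05,
        4.49777607e-04,  1.14356857e-03]), 'joint_efforts': array([ 6.15610952e-04, -3.94907355e+01, -3.71362817e+01, -1.20818640e-04,
        3.95176045e-03, -1.57546697e-05]), 'tool_pos': array([ 0.16894336, -0.60116964,  0.24415783]), 'tool_rot': array([-9.41370297e-04,  9.90637622e-01,  1.36514528e-01, -1.87628508e-05]), 'contact_force': array([ 0.28834491,  0.2845238 , -1.1405024 ]), 'ft_torque': array([-0.0328964 ,  0.00781535,  0.02518595]), 'grasp_force': 0.0, 'gripper_width': 0.9979495117105069}
```

View pics/scene0.png

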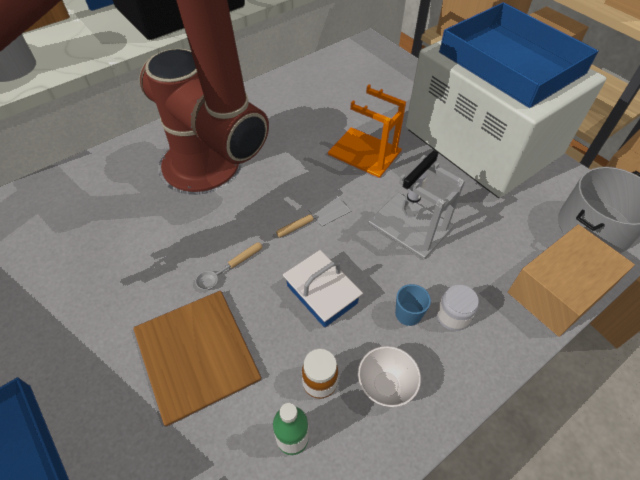

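View pics/top0.png

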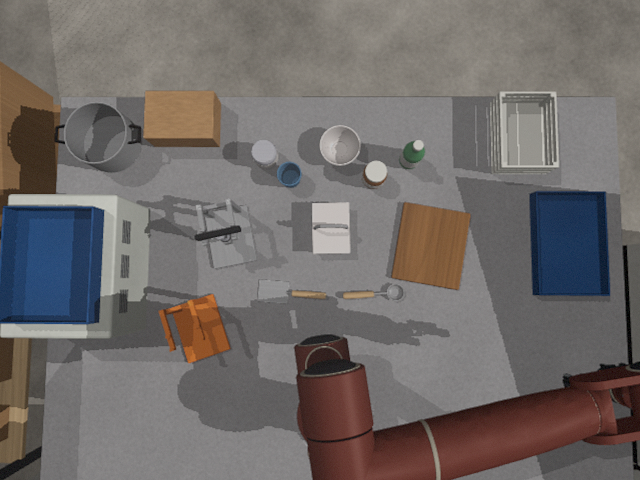

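Scale candidates: the grey stand with the black T-handle (scene 420,168; top 218,234) and the orange decoy stand (scene 380,130; top 197,328). I choose the grey one. The tub is the white-lidded one at top (331,228), not the blue bins at (568,245) and (52,265). The board is at top (430,245), not the box at (182,118).

Run:
```python
from h import *
d=np.load("top0.npz");p,W=d["p"],d["W"]; s=np.load("scene0.npz");ps,Ws=s["p"],s["W"]
def rect(m,W,name):
    P=W[m]; P=P[~np.isnan(P[:,0])]
    (c,sz,a)=cv2.minAreaRect(P[:,:2].astype(np.float32)); print(name,len(P),"c",np.round(c,4),"sz",np.round(sz,3),"ang",round(a,1),"z",np.round(np.percentile(P[:,2],[5,50,95]),3),"mean",np.round(P.mean(0),4))
def reg(a,b,c,dd):
    m=np.zeros((480,640),bool); m[b:dd,a:c]=1; return m
for nm,p_,W_,r in (("top",p,W,[(185,215,250,255),(300,190,360,265),(385,195,475,295)]),("scene",ps,Ws,[(395,145,445,195),(275,245,370,330),(130,285,265,425)])):
    z=W_[:,:,2]; g=p_.max(2).astype(int)
    m=reg(*r[0])&(g<70)&(z>.17)&(z<.23); rect(m,W_,nm+" handle")
    m=reg(*r[1])&(z>.085)&(z<.12); rect(m,W_,nm+" bar")
    m=reg(*r[1])&(z>.042)&(z<.058)&(g>150); rect(m,W_,nm+" lid")
    m=reg(*r[2])&(z>.009)&(z<.022)&(p_[:,:,0].astype(int)-p_[:,:,2]>30); rect(m,W_,nm+" board")
z=W[:,:,2]; g=p.max(2).astype(int)
m=reg(185,190,265,275)&(z>.165)&(z<.21)&(g>90); rect(m,W,"stand arms top")
m=reg(185,190,265,275)&(z>.006)&(z<.018); rect(m,W,"foot")
for n,(a,b,c,dd),(W_) in(("bowl",(318,125,362,165),W),("jar",(362,160,388,188),W),("bottle",(400,138,428,168),W),("can",(252,140,278,168),W),("cup",(278,162,302,188),W)):
    m=reg(a,b,c,dd)&(z>.03); rect(m,W,n)
print("spat/spoon",W[292,310],W[293,365],W[290,395],W[290,272])
a=cv2.resize(p[180:285,180:360][:,:,::-1],None,fx=4,fy=4); b=cv2.resize(ps[130:270,350:490][:,:,::-1],(560,560))[:420]
cv2.imwrite("pics/c1.png",cv2.resize(ps[130:270,355:485][:,:,::-1],None,fx=4,fy=4,interpolation=cv2.INTER_CUBIC))
```

```text
top handle 296 c [0.5102 0.3079] sz [0.021 0.118] ang 11.2 z [0.189 0.204 0.209] mean [0.5077 0.307  0.2029]
top bar 116 c [0.5403 0.014 ] sz [0.01 0.09] ang 0.0 z [0.09  0.102 0.109] mean [0.5403 0.0153 0.1006]
top lid 1700 c [0.5406 0.0132] sz [0.148 0.107] ang 1.5 z [0.045 0.05  0.055] mean [0.54   0.0127 0.0496]
top board 4869 c [ 0.4941 -0.2828] sz [0.199 0.229] ang 80.1 z [0.01  0.015 0.02 ] mean [ 0.4925 -0.2822  0.0148]
scene handle 433 c [0.5055 0.3056] sz [0.026 0.121] ang 12.0 z [0.188 0.205 0.209] mean [0.5135 0.2995 0.2018]
scene bar 199 c [0.5408 0.0114] sz [0.011 0.093] ang 2.3 z [0.088 0.103 0.107] mean [0.5415 0.0059 0.1007]
scene lid 2619 c [0.539  0.0117] sz [0.15  0.109] ang 1.8 z [0.048 0.05  0.053] mean [0.5447 0.0095 0.0504]
scene board 10225 c [ 0.4931 -0.2838] sz [0.2   0.232] ang 80.0 z [0.012 0.015 0.018] mean [ 0.5015 -0.288   0.0152]
stand arms top 417 c [0.5419 0.3097] sz [0.11  0.108] ang 11.4 z [0.171 0.18  0.19 ] mean [0.5417 0.3159 0.1805]
foot 1865 c [0.5298 0.3286] sz [0.253 0.237] ang 1.2 z [0.007 0.011 0.016] mean [0.5102 0.3092 0.0113]
bowl 480 c [ 0.7838 -0.0123] sz [0.117 0.118] ang 11.4 z [0.031 0.048 0.058] mean [ 0.797  -0.0126  0.0463]
jar 520 c [ 0.6947 -0.112 ] sz [0.065 0.065] ang 20.6 z [0.046 0.093 0.099] mean [ 0.6913 -0.1106  0.0847]
bottle 503 c [ 0.7479 -0.2169] sz [0.06  0.051] ang 59.6 z [0.043 0.113 0.171] mean [ 0.7428 -0.2134  0.1127]
can 562 c [0.7561 0.2069] sz [0.068 0.071] ang 88.2 z [0.045 0.079 0.085] mean [0.7523 0.2061 0.0742]
cup 216 c [0.6946 0.1335] sz [0.068 0.065] ang 1.2 z [0.036 0.062 0.072] mean [0.7017 0.1354 0.0581]
spat/spoon [0.35369369 0.0708937  0.02005877] [ 0.35203416 -0.08963848  0.01484923] [ 0.36135129 -0.17820558  0.00611055] [0.35827638 0.18416552 0.0004181 ]
```

View pics/c1.png

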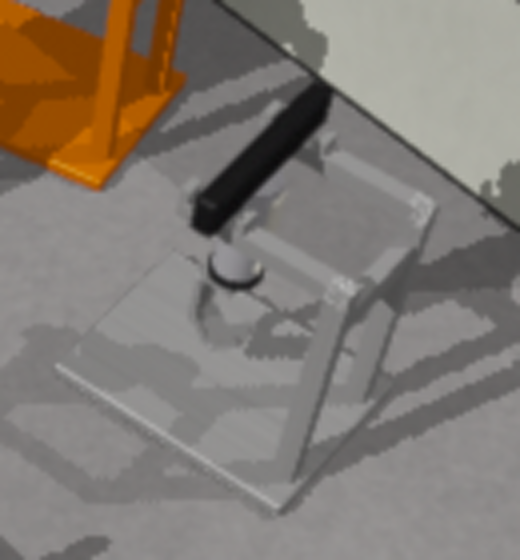

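The crop shows the black T-handle lying in the grey fork, with its centre near crop (265,160). The posts are on the camera (+x) side, and the hook below opens the same way. Stand yaw is about 11.3°, handle centre about (0.507, 0.307, 0.193). I'll turn the tool about +85.6° on the way there.

Request:
servo_tool --deltas '[[[60,0.028,0.035,0.008,5],[60,0.028,0.035,0.008,5],[60,0.028,0.035,0.008,5],[60,0.028,0.035,0.008,5],[60,0.028,0.035,0.008,5],[60,0.028,0.035,0.008,5],[60,0.028,0.035,0.008,5],[60,0.028,0.035,0.008,5]]]'

```text
time: 0.9
tool_pos: [0.3937, -0.3199, 0.3092]
tool_rot: [-0.0, 0.883, 0.469, -0.0]
contact_force: [0.7, -0.5, -0.9]
gripper_width: 0.604
grasp_force: 0.0
```

Request:
servo_tool --deltas '[[[60,0.015,0.04,0,6],[60,0.015,0.04,0,6],[60,0.015,0.04,0,6],[60,0.015,0.04,0,6],[60,0.015,0.04,0,6],[60,0.015,0.04,0,6],[60,0.015,0.04,0,6],[60,0.015,0.04,0,3.6]]]'

```text
time: 1.7
tool_pos: [0.5131, 0.0001, 0.3089]
tool_rot: [-0.0, 0.633, 0.774, -0.0]
contact_force: [0.6, -0.4, -0.4]
gripper_width: 0.602
grasp_force: 0.0
```

Request:
servo_tool --deltas '[[[60,0,0.04,0,0],[60,0,0.04,0,0],[60,0,0.04,0,0],[60,0,0.04,0,0],[60,0,0.04,0,0],[60,0,0.04,0,0],[60,0,0.04,0,0],[60,0,0,0,0]]]'

```text
time: 2.5
tool_pos: [0.512, 0.282, 0.3083]
tool_rot: [-0.001, 0.632, 0.775, -0.0]
contact_force: [-0.0, -0.7, -0.8]
gripper_width: 0.595
grasp_force: 0.0
```

Request:
servo_tool --deltas '[[[60,-0.005,0.025,-0.01,0],[60,0,0,-0.02,0],[60,0,0,-0.02,0],[60,0,0,-0.02,0],[60,0,0,-0.02,0],[60,0,0,-0.01,0],[60,0,0,-0.01,0],[60,0,0,0,0]]]'

```text
time: 3.3
tool_pos: [0.5074, 0.3027, 0.1978]
tool_rot: [-0.001, 0.634, 0.773, -0.001]
contact_force: [-0.8, -1.1, 0.6]
gripper_width: 0.598
grasp_force: 0.0
```

Run:
```python
from h import *
p,W,*_=snap("scene"); save(p,"g1.png",(370,100,490,220),4); print(manip.state()["tool_pos"],manip.state()["contact_force"])
```

```text
[0.50792364 0.30304081 0.19905982] [ 0.54395546  0.66314893 -0.10464424]
```

View pics/g1.png

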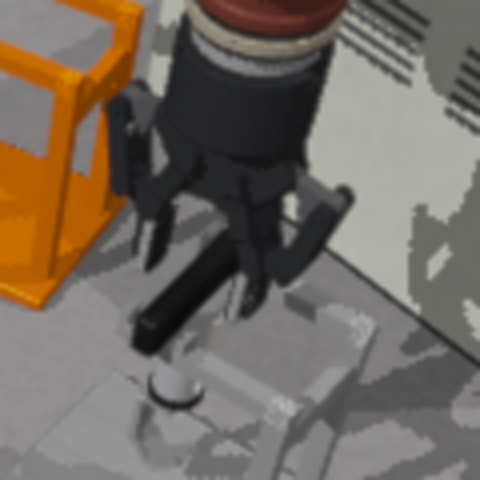

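The open fingers, at crop (150,250) and (245,300), straddle the handle near its middle. Closing now.

Request:
servo_tool --deltas '[[[60,-0.001,0.004,0,0],[30,0,0,0,0],[10,0,0,0,0],[0,0,0,0,0],[0,0,0,0,0],[0,0,0,0,0],[0,0,0,0,0],[0,0,0,0,0]]]'

```text
time: 4.15
tool_pos: [0.5075, 0.3076, 0.2003]
tool_rot: [0.0, 0.634, 0.773, 0.001]
contact_force: [0.1, -0.1, 5.1]
gripper_width: 0.171
grasp_force: 60.9
```

Request:
servo_tool --deltas '[[[0,0,0,0.005,0],[0,0,0,0.005,0],[0,0,0,0.005,0],[0,0,0,0.005,0],[0,0,0,0.005,0],[0,0,0,0.005,0],[0,0,0,0,0],[0,0,0,0,0]]]'

```text
time: 4.95
tool_pos: [0.5071, 0.3073, 0.2295]
tool_rot: [0.0, 0.634, 0.773, 0.0]
contact_force: [0.9, -0.1, -2.4]
gripper_width: 0.175
grasp_force: 59.9
```

Request:
servo_tool --deltas '[[[0,-0.015,-0.003,0,0],[0,-0.02,-0.004,0,0],[0,-0.02,-0.004,0,0],[0,-0.02,-0.004,0,0],[0,-0.02,-0.004,0.01,0],[0,0,-0.02,0.01,-2],[0,0,-0.03,0.01,-2],[0,0,-0.03,0,-2]]]'

```text
time: 5.75
tool_pos: [0.4122, 0.2079, 0.2609]
tool_rot: [0.001, 0.674, 0.739, 0.001]
contact_force: [1.6, 0.0, -1.9]
gripper_width: 0.173
grasp_force: 59.9
```

Request:
servo_tool --deltas '[[[0,0.01,-0.03,0,-2],[0,0.01,-0.03,0,-1.6],[0,0.01,-0.03,0,0],[0,0.01,-0.03,0,0],[0,0,-0.03,0,0],[0,0,-0.03,0,0],[0,0,-0.016,0,0],[0,0,0,0,0]]]'

```text
time: 6.55
tool_pos: [0.4518, 0.0106, 0.259]
tool_rot: [0.0, 0.698, 0.716, -0.0]
contact_force: [0.1, 0.8, -3.2]
gripper_width: 0.173
grasp_force: 59.8
```

Run:
```python
from h import *
print(manip.state()["tool_pos"],manip.state()["contact_force"])
p,W,*_=snap("scene"); save(p,"t1.png",(220,130,420,340),2.8)
```

```text
[0.45182136 0.01064063 0.25902675] [ 0.07563147  0.79884709 -3.18732141]
```

View pics/t1.png

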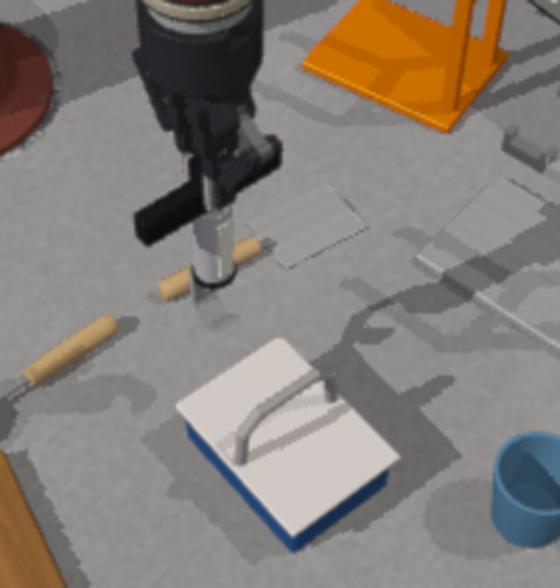

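The scale is held upright with its hook at crop (205,300), short of the tub bar at (290,400). I'll check its heights with depth.

Run:
```python
from h import *
p,W,f,R,t=snap("scene")
x,y,z=W[...,0],W[...,1],W[...,2]; g=p.max(2)
m=(abs(x-.452)<.035)&(abs(y-.011)<.075)&(z>.07)&(z<.30)
h=m&(abs(y-.011)>.03)&(z>.2)
print("handle z",np.percentile(z[h],[2,50,98]),"x",np.percentile(x[h],[2,50,98]),"y",np.percentile(y[h],[1,99]))
k=m&(z<.17); 
for a in np.arange(.08,.17,.01):
    q=k&(z>=a)&(z<a+.01); print(round(a,2),q.sum(),*( [np.percentile(x[q],[2,98]).round(4),np.percentile(y[q],[2,98]).round(4)] if q.any() else []))
```

```text
handle z [0.24140398 0.25772462 0.26686072] x [0.44786058 0.45896211 0.4625571 ] y [-0.04831087  0.06852044]
0.08 0
0.09 2 [0.4488 0.4489] [0.0025 0.0127]
0.1 66 [0.4415 0.4609] [0.0013 0.0214]
0.11 73 [0.4364 0.471 ] [0.0014 0.0202]
0.12 16 [0.4339 0.4407] [0.0011 0.0157]
0.13 9 [0.4323 0.4401] [0.0008 0.0055]
0.14 5 [0.4342 0.4394] [0.0008 0.0019]
0.15 7 [0.4346 0.4665] [-0.0027  0.0087]
0.16 56 [0.4419 0.4691] [-0.0048  0.0253]
```

Request:
servo_tool --deltas '[[[0,0,0.001,-0.016,0],[0,0,0.001,-0.016,0],[0,0.015,0,0,0],[0,0.015,0,0,0],[0,0.015,0,0,0],[0,0.015,0,0,0],[0,0.014,0,0,0],[0,0.014,0,0,0]]]'

```text
time: 7.45
tool_pos: [0.5397, 0.0154, 0.2247]
tool_rot: [-0.001, 0.696, 0.718, -0.001]
contact_force: [0.7, -0.3, -2.7]
gripper_width: 0.175
grasp_force: 59.8
```

Request:
servo_tool --deltas '[[[0,0,0,0,0],[0,0,0,0.005,0],[0,0,0,0.005,0],[0,0,0,0.005,0],[0,0,0,0.005,0],[0,0,0,0.005,0],[0,0,0,0.005,0],[0,0,0,0,0]]]'

```text
time: 8.25
tool_pos: [0.5399, 0.0143, 0.258]
tool_rot: [-0.0, 0.697, 0.717, 0.0]
contact_force: [-1.5, 0.0, -4.2]
gripper_width: 0.17
grasp_force: 59.7
```

Run:
```python
from h import *
print(manip.state()["tool_pos"],manip.state()["contact_force"])
p,W,*_=snap("scene"); save(p,"t2.png",(250,150,400,340),3)
```

```text
[0.5398611  0.01427067 0.25800348] [-1.52473487  0.04023869 -4.21178743]
```

View pics/t2.png

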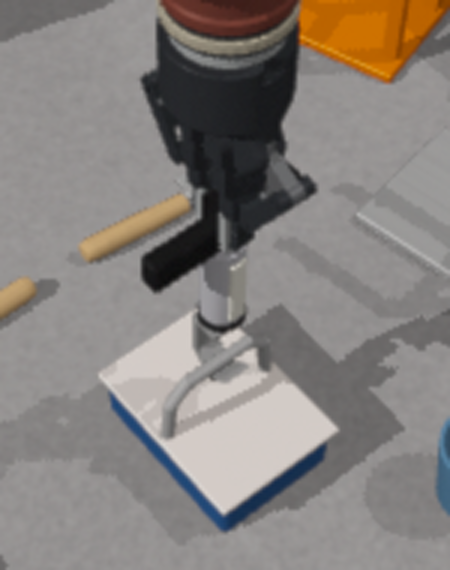

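The hook's plates pass under the bar at crop (225,350), and Fz has gone up to -4.2 N, so it is hooked. Lifting slowly.

Request:
servo_tool --deltas '[[[0,0,0,0.004,0],[0,0,0,0.004,0],[0,0,0,0.004,0],[0,0,0,0.004,0],[0,0,0,0.004,0],[0,0,0,0.004,0],[0,0,0,0.004,0],[0,0,0,0,0]]]'

```text
time: 9.1
tool_pos: [0.5403, 0.0143, 0.2861]
tool_rot: [0.001, 0.697, 0.717, 0.0]
contact_force: [-0.0, -0.7, -6.5]
gripper_width: 0.173
grasp_force: 59.2
```

```bash
cat > tub.py <<'E'
from h import *
print(manip.state()["tool_pos"],manip.state()["contact_force"])
for n in ("scene","top"):
    p,W,*_=snap(n); x,y,z=W[...,0],W[...,1],W[...,2]; X,Y,_=manip.state()["tool_pos"]
    q=p.astype(int)
    m=(abs(x-X)<.1)&(abs(y-Y)<.08)&(z>.035)&(z<.125)&(q.min(2)>165)&(q.max(2)-q.min(2)<40)
    if m.sum()<100: continue
    P=W[m]; A=np.c_[P[:,:2],np.ones(len(P))]
    for _ in range(4):
        c=np.linalg.lstsq(A,P[:,2],rcond=None)[0]; k=abs(A@c-P[:,2])<.004; A,P=A[k],P[k]
    (cc,sz,a)=cv2.minAreaRect(P[:,:2].astype(np.float32))
    print(n,len(P),"lid z at centre-.05:",(c@[cc[0],cc[1],1]-.05).round(4),"slope",c[:2].round(3),"c",np.round(cc,4),"sz",np.round(sz,3),"a",round(a,1))
E
python3 tub.py
```

```text
[0.54033759 0.01427373 0.28610757] [-0.04990882 -0.73208655 -6.46823359]
scene 2163 lid z at centre-.05: 0.0094 slope [0.003 0.006] c [0.5419 0.0113] sz [0.149 0.108] a 2.1
top 539 lid z at centre-.05: 0.0077 slope [ 0.013 -0.001] c [0.5113 0.0122] sz [0.084 0.105] a 3.2
```

Request:
servo_tool --deltas '[[[0,0,0,0.004,0],[0,0,0,0.004,0],[0,0,0,0.004,0],[0,0,0,0.004,0],[0,0,0,0,0],[0,0,0,0,0],[0,0,0,0,0],[0,0,0,0,0]]]'

```text
time: 10.0
tool_pos: [0.5398, 0.0143, 0.3009]
tool_rot: [-0.0, 0.697, 0.717, -0.0]
contact_force: [-1.0, 0.3, -6.2]
gripper_width: 0.175
grasp_force: 59.2
```

```bash
python3 tub.py
```

```text
[0.53982063 0.01432139 0.30092368] [-1.01219623  0.27996    -6.20409483]
scene 2207 lid z at centre-.05: 0.0222 slope [-0.002  0.008] c [0.54   0.0118] sz [0.149 0.109] a 2.0
top 552 lid z at centre-.05: 0.0212 slope [-0.014  0.005] c [0.5111 0.0125] sz [0.086 0.106] a 4.1
```

Request:
servo_tool --deltas '[[[0,0,0,0,0],[0,0,0,0,0],[0,0,0,0,0],[0,0,0,0,0],[0,0,0,0,0],[0,0,0,0,0],[0,0,0,0,0],[0,0,0,0,0]]]'

```text
time: 10.9
tool_pos: [0.54, 0.0143, 0.3013]
tool_rot: [0.0, 0.697, 0.717, 0.0]
contact_force: [0.7, 0.8, -6.7]
gripper_width: 0.17
grasp_force: 59.2
```

Request:
servo_tool --deltas '[[[0,0,0,0,0],[0,0,0,0,0],[0,0,0,0,0],[0,0,0,0,0],[0,0,0,0,0],[0,0,0,0,0],[0,0,0,0,0],[0,0,0,0,0]]]'

```text
time: 11.7
tool_pos: [0.54, 0.0143, 0.3013]
tool_rot: [-0.0, 0.697, 0.717, -0.0]
contact_force: [0.2, 0.2, -7.2]
gripper_width: 0.174
grasp_force: 59.2
```

```bash
python3 tub.py
```

```text
[0.53999983 0.01428665 0.3012922 ] [ 0.17080909  0.20838955 -7.19276107]
scene 2215 lid z at centre-.05: 0.0227 slope [-0.001  0.006] c [0.541  0.0116] sz [0.149 0.109] a 2.0
top 562 lid z at centre-.05: 0.0216 slope [ 0.004 -0.   ] c [0.5117 0.0126] sz [0.085 0.106] a 3.9
```

It has hung still at about 22 mm for over 1.5 s. Now the carry to the board, with gentle ramps.

Request:
servo_tool --deltas '[[[0,0,-0.002,0.003,0],[0,-0.001,-0.004,0.003,0],[0,-0.001,-0.007,0.003,0],[0,-0.002,-0.01,0.003,0],[0,-0.002,-0.012,0.003,0],[0,-0.002,-0.012,0.002,0],[0,-0.002,-0.012,0,0],[0,-0.002,-0.012,0,0]]]'

```text
time: 12.6
tool_pos: [0.5277, -0.058, 0.3183]
tool_rot: [0.0, 0.697, 0.717, -0.0]
contact_force: [0.1, -0.6, -7.0]
gripper_width: 0.169
grasp_force: 59.2
```

Request:
servo_tool --deltas '[[[0,-0.002,-0.012,0,0],[0,-0.002,-0.012,0,0],[0,-0.002,-0.012,0,0],[0,-0.002,-0.012,0,0],[0,-0.002,-0.012,0,0],[0,-0.002,-0.012,0,0],[0,-0.002,-0.012,0,0],[0,-0.002,-0.012,0,0]]]'

```text
time: 13.4
tool_pos: [0.5118, -0.1537, 0.3183]
tool_rot: [-0.0, 0.697, 0.717, -0.0]
contact_force: [0.4, -0.4, -7.3]
gripper_width: 0.167
grasp_force: 59.2
```

Request:
servo_tool --deltas '[[[0,-0.002,-0.012,0,0],[0,-0.002,-0.012,0,0],[0,-0.002,-0.012,0,0],[0,-0.002,-0.012,0,0],[0,-0.002,-0.012,0,0],[0,-0.002,-0.012,0,0],[0,-0.002,-0.012,0,0],[0,-0.001,-0.012,0,0]]]'

```text
time: 14.2
tool_pos: [0.4968, -0.2497, 0.3183]
tool_rot: [-0.0, 0.697, 0.717, -0.0]
contact_force: [-0.5, -0.1, -7.5]
gripper_width: 0.171
grasp_force: 59.2
```

Request:
servo_tool --deltas '[[[0,-0.001,-0.011,0,0],[0,-0.001,-0.009,0,0],[0,-0.001,-0.006,0,0],[0,0,-0.004,0,0],[0,0,-0.002,0,0],[0,0,0,0,0],[0,0,0,0,0],[0,0,0,0,0]]]'

```text
time: 15.0
tool_pos: [0.4941, -0.2804, 0.3183]
tool_rot: [-0.0, 0.696, 0.718, 0.0]
contact_force: [-0.1, -0.8, -8.0]
gripper_width: 0.172
grasp_force: 59.2
```

```bash
python3 tub.py
```

```text
[ 0.49407083 -0.28035171  0.31834632] [-0.12847271 -0.76925263 -8.01655561]
scene 2936 lid z at centre-.05: 0.0398 slope [0.001 0.003] c [ 0.4946 -0.2826] sz [0.149 0.107] a 1.8
top 652 lid z at centre-.05: 0.0394 slope [-0.007  0.003] c [ 0.5028 -0.2808] sz [0.133 0.106] a 2.2
```

Request:
servo_tool --deltas '[[[0,0,0,-0.003,0],[0,0,0,-0.004,0],[0,0,0,-0.004,0],[0,0,0,-0.004,0],[0,0,0,-0.003,0],[0,0,0,-0.003,0],[0,0,0,-0.003,0],[0,0,0,-0.003,0]]]'

```text
time: 15.9
tool_pos: [0.494, -0.2807, 0.2912]
tool_rot: [0.0, 0.697, 0.717, 0.0]
contact_force: [0.5, -0.2, -6.8]
gripper_width: 0.169
grasp_force: 59.2
```

Request:
servo_tool --deltas '[[[0,0,0,-0.003,0],[0,0,0,-0.005,0],[0,0,0,-0.005,0],[0,0,0,-0.005,0],[0,0,0,-0.005,0],[0,0,0,-0.005,0],[0,0,0,-0.005,0],[0,0,0,0,0]]]'

```text
time: 16.7
tool_pos: [0.4938, -0.2806, 0.2575]
tool_rot: [-0.0, 0.697, 0.717, -0.0]
contact_force: [-1.1, 0.2, -1.9]
gripper_width: 0.169
grasp_force: 59.8
```

Request:
servo_tool --deltas '[[[0,0,0,-0.004,0],[0,0,0,-0.004,0],[0,0,0,-0.004,0],[0,0,0,-0.004,0],[0,0,0,0,0],[0,0,0,0,0],[0,0,0,0,0],[0,0,0,0,0]]]'

```text
time: 17.5
tool_pos: [0.4942, -0.2808, 0.2427]
tool_rot: [0.0, 0.697, 0.717, 0.0]
contact_force: [0.2, 0.0, -3.1]
gripper_width: 0.172
grasp_force: 59.8
```

```bash
python3 tub.py
python3 - <<'E'
from h import *
p,W,*_=snap("scene"); save(p,"b1.png",(110,200,290,430),2.5)
E
```

```text
[ 0.49415541 -0.28078592  0.24265257] [ 0.20788511  0.01578408 -3.10542435]
scene 2531 lid z at centre-.05: 0.0153 slope [0.001 0.   ] c [ 0.4958 -0.2828] sz [0.148 0.106] a 1.9
top 488 lid z at centre-.05: 0.015 slope [-0.006  0.004] c [ 0.5005 -0.2807] sz [0.137 0.104] a 1.9
```

View pics/b1.png

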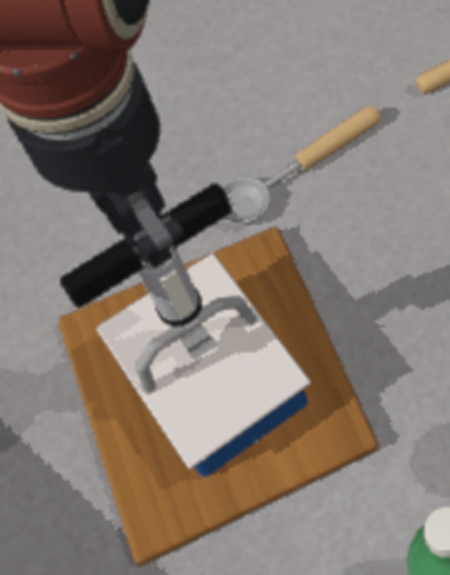

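The tub stands flat in the middle of the board, with the hook tip free under the bar at crop (200,345). Drawing the hook out along -x.

Request:
servo_tool --deltas '[[[0,-0.006,0,0,0],[0,-0.01,0,0,0],[0,-0.01,0,0,0],[0,-0.01,0,0,0],[0,-0.012,0,0,0],[0,-0.012,0,0,0],[0,-0.012,0,0,0],[0,-0.012,0,0,0]]]'

```text
time: 18.45
tool_pos: [0.4089, -0.2807, 0.2423]
tool_rot: [0.0, 0.697, 0.717, -0.0]
contact_force: [-0.2, -0.2, -1.8]
gripper_width: 0.174
grasp_force: 59.8
```

```bash
python3 tub.py
```

```text
[ 0.40887878 -0.28068508  0.24234999] [-0.23713992 -0.20696385 -1.81699773]
scene 1374 lid z at centre-.05: 0.0153 slope [ 0.006 -0.002] c [ 0.4639 -0.2838] sz [0.086 0.107] a 2.0
top 550 lid z at centre-.05: 0.0145 slope [0.001 0.008] c [ 0.4662 -0.2813] sz [0.083 0.103] a 0.5
```

Request:
servo_tool --deltas '[[[0,0,0.01,0.006,0],[0,0,0.025,0.006,0],[0,0,0.035,0.006,0],[0,0,0.04,0,0],[0,0,0.04,0,0],[0,0,0.04,0,0],[0,0,0.04,0,0],[0,0,0.04,0,0]]]'

```text
time: 19.35
tool_pos: [0.4099, -0.0085, 0.2611]
tool_rot: [0.001, 0.696, 0.718, 0.001]
contact_force: [1.5, -0.3, -2.9]
gripper_width: 0.171
grasp_force: 59.8
```

Request:
servo_tool --deltas '[[[0,0,0.04,0,0],[0,0,0.04,0,0],[0,0,0.04,0,2],[0,0,0.04,0,2],[0,0,0.04,0,2],[0,0,0.04,0,2],[0,0,0.03,0,1.7],[0,0,0.015,0,0]]]'

```text
time: 20.15
tool_pos: [0.4093, 0.2772, 0.2608]
tool_rot: [-0.0, 0.632, 0.775, 0.0]
contact_force: [-0.6, -1.2, -2.7]
gripper_width: 0.174
grasp_force: 59.8
```

Request:
servo_tool --deltas '[[[0,0,0.01,-0.01,0],[0,0,0.004,-0.01,0],[0,0,0,-0.01,0],[0,0,0,0,0],[0,0,0,0,0],[0,0,0,0,0],[0,0,0,0,0],[0,0,0,0,0]]]'

```text
time: 20.95
tool_pos: [0.4103, 0.2882, 0.2309]
tool_rot: [0.0, 0.634, 0.774, 0.0]
contact_force: [0.3, 1.0, -2.6]
gripper_width: 0.174
grasp_force: 59.8
```

Run:
```python
from h import *
s=manip.state(); print(s["tool_pos"],s["tool_rot"])
p,W,*_=snap("scene"); save(p,"r1.png",(340,80,490,270),3)
x,y,z=W[...,0],W[...,1],W[...,2]
X,Y,_=s["tool_pos"]; h=(p.max(2)<70)&(np.hypot(x-X,y-Y)<.075)&(np.hypot(x-X,y-Y)>.03)&(z>.19)&(z<.25)
print("handle",cv2.minAreaRect(W[h][:,:2].astype(np.float32)),np.percentile(z[h],[5,95]))
```

```text
[0.41030342 0.28818914 0.23089217] [2.18808823e-04 6.33638949e-01 7.73628732e-01 4.68135787e-04]
handle ((0.4149286448955536, 0.286566823720932), (0.014846477657556534, 0.1205568015575409), 9.401206970214844) [0.21759016 0.23825105]
```

View pics/r1.png

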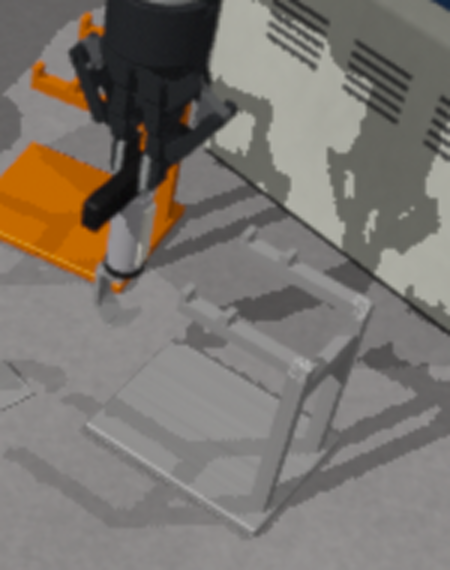

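The scale is lined up in front of the open fork, whose notches are at crop (190,290) and (250,235). Going in and lowering.

Request:
servo_tool --deltas '[[[0,0.01,0.002,0,0],[0,0.015,0.003,0,0],[0,0.015,0.003,0,0],[0,0.015,0.003,0,0],[0,0.015,0.003,0,0],[0,0.015,0.003,0,0],[0,0.012,0.002,0,0],[0,0,0,0,0]]]'

```text
time: 21.8
tool_pos: [0.5084, 0.3074, 0.2301]
tool_rot: [0.0, 0.634, 0.774, 0.0]
contact_force: [-0.6, -0.5, -2.9]
gripper_width: 0.172
grasp_force: 59.8
```

Request:
servo_tool --deltas '[[[0,0,0,-0.005,0],[0,0,0,-0.005,0],[0,0,0,-0.005,0],[0,0,0,-0.005,0],[0,0,0,-0.004,0],[0,0,0,-0.003,0],[0,0,0,-0.002,0],[0,0,0,0,0]]]'

```text
time: 22.6
tool_pos: [0.5068, 0.3072, 0.2009]
tool_rot: [-0.0, 0.633, 0.774, -0.0]
contact_force: [0.3, 0.4, -2.2]
gripper_width: 0.175
grasp_force: 59.9
```

Request:
servo_tool --deltas '[[[0,0,0,-0.001,0],[0,0,0,0,0],[22,0,0,0,0],[30,0,0,0,0],[45,0,0,0,0],[60,0,0,0,0],[60,0,0,0,0],[60,0,0,0,0]]]'

```text
time: 23.4
tool_pos: [0.507, 0.3073, 0.2004]
tool_rot: [0.0, 0.633, 0.774, 0.0]
contact_force: [0.3, 0.2, -0.0]
gripper_width: 0.604
grasp_force: 0.0
```

Request:
servo_tool --deltas '[[[60,0,0,0.01,0],[60,0,0,0.015,0],[60,0,0,0.02,0],[60,0,0,0.02,0],[60,0,0,0.02,0],[60,0,0,0.02,0],[60,0,0,0.02,0],[60,0,0,0,0]]]'

```text
time: 24.2
tool_pos: [0.5085, 0.308, 0.3311]
tool_rot: [0.002, 0.633, 0.774, 0.004]
contact_force: [-0.8, -0.3, 0.3]
gripper_width: 0.6
grasp_force: 0.0
```

Request:
servo_tool --deltas '[[[60,0,-0.04,0,0],[60,0,-0.04,0,0],[60,0,-0.04,0,0],[60,0,-0.04,0,0],[60,0,-0.02,0,0],[60,0,0,0,0],[60,0,0,0,0],[60,0,0,0,0]]]'

```text
time: 25.0
tool_pos: [0.5069, 0.1282, 0.3251]
tool_rot: [-0.0, 0.633, 0.774, 0.0]
contact_force: [-0.2, 0.4, 0.4]
gripper_width: 0.604
grasp_force: 0.0
```

Run:
```python
from h import *
p,W,*_=snap("top"); save(p,"e1.png",(180,180,490,300),2.5)
x,y,z=W[...,0],W[...,1],W[...,2]
h=(p.max(2)<70)&(np.hypot(x-.507,y-.307)<.08)&(z>.17)&(z<.23)
print("handle",cv2.minAreaRect(W[h][:,:2].astype(np.float32)),np.percentile(z[h],[5,50,95]))
q=p.astype(int); m=(abs(x-.49)<.1)&(abs(y+.283)<.09)&(z>.055)&(z<.075)&(q.min(2)>150)
print("lid",cv2.minAreaRect(W[m][:,:2].astype(np.float32)),np.median(z[m]))
```

```text
handle ((0.5070237517356873, 0.31330063939094543), (0.01636490598320961, 0.10657230019569397), 11.506790161132812) [0.18745477 0.20378526 0.2095714 ]
lid ((0.496366024017334, -0.2821143865585327), (0.14683298766613007, 0.10754387080669403), 2.15456485748291) 0.06467475785747587
```

View pics/e1.png

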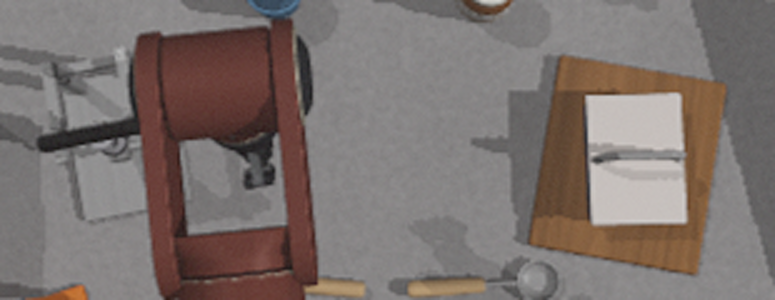

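The handle is back in the fork at crop (90,135), though the arm hides one end. The tub is centred on the board at (637,160), and the robot touches nothing.

```bash
python3 -c "
from plant import manip
print(manip.job_done())"
```

```text
the job is handed in; nothing more can be done
None
```

The tub weighs roughly 0.45 kg (wrist force; spring stretch suggests nearer 0.5 kg). It stands flat in the middle of the board, about 3 mm off centre. The scale hangs back in its stand, and the job is handed in at about 25 s, with no verdict returned.

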